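Test the fret saw's stop button

ROBOT

A 6-joint arm with a two-finger parallel gripper is mounted at the origin on the work surface. World frame = base frame: x ahead of the robot, y to its left, z up, the work surface at z = 0. Lengths are in mm, angles in degrees, forces in N, time in s.
With the tool pointing down it reaches from about 300 to 850 mm from the base axis. Payload 4.2 kg.
Tool frame: the origin (TCP) lies at the very end of the fingers, on their centre line; the grasp point (between the pads) lies 19 mm behind it; z points along the fingers, x is the direction in which the jaws open and shut, and the axes are right-handed (so a half turn about z gives the same grasp; the last joint's range is limited). The gripper opens to 91 mm and grips with 3 to 60 N. Pads are 32 mm wide; open, the fingers measure 118 mm over their backs; the gripper's body (76 mm by 178 mm) begins 60 mm behind the grasp point.
Start: joints at [-78.151, 18.312, 89.639, -0, 72.044, -1.146], TCP at [129.297, -560.291, 213.976] pointing down, gripper open.
Joint ranges: [-177.97, 177.97], [-48.28, 115.42], [12.27, 149.76], [-77.06, 257.06], [2.81, 150.46], [-146.56, 146.56]. Speed limits (degrees/s): [147.25, 147.25, 180, 180, 180, 180].

INTERFACE

Orientations are given as [roll, pitch, yaw] about the fixed x, y, z axes, in that order (R = Rz(yaw) Ry(pitch) Rx(roll)).
In Python, from workcell import env gives the robot as it stands.
- The arm moves only by the tool servo_tool, never from a script. Its argument "plan" is a list of rows, each a list of 3 entries, a list of its own where there are three numbers: the turn, a rotation vector about the tool's x, y, z in degrees, then the shift along the tool's x, y, z in mm, then the finger opening in mm, from 0 to 91.2. In form: [[[ax, ay, az], [dx, dy, dz], claw], ...]. A call has exactly 10 rows; each row shifts and turns the pose as measured when the row begins, along the tool's axes as they then stand; what a row does not reach is not made up. A row lasts 1/8 s, in which the tool goes at most 62.5 mm and 10.7 degrees, less where a joint would pass 70% of its speed; a pose out of reach is approached as far as the arm can. A call with a gripper value outside its range is refused whole. The fingers move at their own pace and stop on an object; "squeeze" is the grip in N (left out, the last holds). Time passes only in rows, so rows that do not move let the fingers close, or fill a call up. It gives the time, the measured TCP pose, the force and the opening at its end, in the units of the state.
- env.state(): the state, without advancing time (a new reading comes with each control period).
- env.grab_frame(name): name is "side" or "top" or "wrist"; returns a dict with "pixels" (400x640x3 uint8, red, green, blue), "intrinsics" (3x3 intrinsics, pixels), "eye" and "attitude" of the camera in the world. Camera axes: x right, y up, looking along -z (the intrinsics and any distortion apply to the point x, -y, -z); pixel columns grow to the right and rows downward; lengths in mm; the calibration is good to about 2 mm. The wrist camera is an equidistant fisheye: a pixel r from the principal point sees the ray r / f radians off the axis. A picture is of the moment at which its call begins. There is no depth.
- env.job_done(): hands the job in, once; it reports no verdict.
The state is a dict: "time_s": time; "qpos": joint angles; "qvel": joint speeds; "effort": joint torques, N m; "ee_pos": TCP position; "ee_rot": TCP orientation; "force": force on the tool from outside, world axes, zero at the start; "torque": the same for the moment, N m; "gripper_width": finger opening in mm.
Only numpy, scipy, OpenCV 4.12 (cv2) and the standard library are available. Lean on these libraries where they do the work, as an engineer would, in place of code of your own. Each camera call takes 0.05 s, during which the arm holds its last target.

TASK

Test the emergency stop of the little fret saw (the machine with the C-shaped arm and the thin upright blade) before class: push its red mushroom button down until it stays latched in, then turn it clockwise by pushing a wing with a fingertip until it pops out again. Let go so that it springs back straight, ready for use, and do not pull it out. Leave the disc sander's stop and everything lying on the bench as they are.

Things in the scene. Friction and masses are not known exactly. Their poses are not given: they have to be found in the camera images.
- saw_stop_top (a point): Top centre of the red mushroom head (44 mm across, 25 mm high) of the fret saw's stop, the one to test: 110 mm above the table when out, 102 when in. Two red wings stick out of the head, 88 mm tip to tip, 12 thick, 16 high, undersides 25 mm below this point. Frame turns with the head: z up, x along the wings; at rest the -x wing is nearest the robot (within 26 degrees), y is towards the machine.
- saw_stop (a joint): Travel of the fret saw's stop head, m: 0 fully out, 0.008 fully in. Pushing down takes up to about 8 N; past the middle (0.004) it snaps in and stays latched in by itself. It comes out again when twisted.
- saw_twist (a joint): Turn of the fret saw's stop head, rad: 0 at rest, grows clockwise seen from above, end stop at 1.0. A light spring turns it back to 0 when let go. Turned to about 0.7 while latched in, the head pops out by itself; it must be back near 0 to latch again. Pushing a wing sideways with a fingertip (2 to 3 N) turns it: the near wing towards the machine, the far one away from it.
- saw: Fixed black base plate (150 x 240 x 12 mm) of the fret saw; origin on the table under the stop head. It carries a yellow stop box, 84 x 84 mm, top at 67 mm (black collar to 72), under the head; on its +y side, from 85 mm off, the saw: a black mini machine with a flat aluminium table and a C-shaped arm over it holding a thin upright blade, up to 150 mm high. x points away from the robot.
- sander_stop_top (a point): Top centre of the disc sander's stop head, which looks and works exactly like the fret saw's. This one is to be left alone.
- sander_stop (a joint): Travel of the disc sander's stop head, m: 0 fully out (as it starts), 0.008 in. Leave it out.
- sander: Base plate of the disc sander, with a stop box and sizes like the fret saw's; the machine on its +y side is black with an upright round brown sanding disc, 90 mm across, behind a small aluminium table, up to 130 mm high.
- offcut: Loose reddish wood offcut, 90 x 35 x 22 mm, lying on the robot's side of the fret saw's stop box; origin under its centre. Leave in place.
- batten: Loose pale wood batten, 100 x 20 x 20 mm, lying on the robot's side of the sander's stop box; origin under its centre. Leave in place.
- glue: Loose white glue bottle with orange cap, 44 mm across, 100 mm tall, standing; origin under its centre. Leave in place.
- driver: Loose screwdriver with blue handle, 170 mm long, lying along its x; leave in place.
- ply: Loose plywood sheet 150 x 110 x 6 mm; leave in place.
- ply2: Loose plywood sheet 110 x 80 x 6 mm; leave in place.
- cup: Loose green plastic cup, 70 mm across, 80 mm tall, standing; origin under its centre. Leave in place.

How it is judged (in metres and radians):
On the way, in this order (a step that is already met when the one before it is completed fails the run):
1. the fret saw's stop is pushed in and latched (value of joint saw_stop above 0.0065 m and value of joint saw_twist below 0.25 rad), for 0.2 s.
2. the latched head is turned clockwise (value of joint saw_twist above 0.5 rad).
3. the head has popped out (value of joint saw_stop below 0.0015 m), for 0.1 s.
At the end, for the whole second after the job is handed in: The fret saw's stop head is out (within 1.5 mm) and sprung back straight (within 0.12 rad), the sander's stop is out, and every loose thing is within 15 mm of where it began (value of joint each of saw_stop, sander_stop below 0.0015 m and value of joint saw_twist below 0.12 rad and distance of each of offcut, batten, glue, driver, ply, ply2, cup from where it was at the start of the episode below 0.015 m); the robot touches nothing.
It fails at once if the sander's stop is pressed (3 mm or more) (value of joint sander_stop above 0.003 m).
It fails at once if the head is pulled up out of its latch instead of being turned out (value of joint saw_stop between 0.0045 and 0.006 m and value of joint saw_twist below 0.2 rad and velocity of joint saw_stop below -0.02 m/s).
It fails at once if a loose thing is lifted, carried or knocked away (more than 30 mm) (distance of any of offcut, batten, glue, driver, ply, ply2, cup from where it was at the start of the episode above 0.03 m).
It also fails if it takes over 40 s, if anything falls off the work surface, if the arm or the gripper's body presses on something with over 40 N, if the wrist force passes 120 N, or if a joint passes its speed limit or range.

## Working session

There is one attempt and no reset: what is moved stays moved. The work goes in short steps, Python scripts to look and compute and a tool call to move; the robot and the scene stay as the last step left them, time stands still between calls to the robot, and variables do not carry over. Pictures are saved under pics/ and viewed, and the job is handed in when it is done.

Besides the shell and the picture viewer there is one more tool, called after "Emit:" as name(argument=value, ...) on one line, values as JSON. servo_tool: Moves the arm, as the interface text tells. Its arguments: {"type":"object","properties":{"plan":{"type":"array"},"squeeze":{"type":"number"}},"required":["plan"]}

```bash
mkdir -p pics
python3 - <<'E'
from workcell import env
import cv2,numpy as np
print(env.state())
for n in("side","top","wrist"):
    f=env.grab_frame(n);cv2.imwrite(f"pics/{n}0.png",f["pixels"][:,:,::-1]);print(n,f["intrinsics"],f["eye"],f["attitude"],[k for k in f])
    np.savez(f"/tmp/{n}0.npz",**{k:np.array(v) for k,v in f.items()})
E
```

```text
{'time_s': 0.0, 'qpos': array([-7.81509258e+01,  1.83502620e+01,  8.97074523e+01, -1.25352172e-03,
        7.20428946e+01, -1.14478223e+00]), 'qvel': array([ 0.01997991, -0.04454491,  0.01458127,  0.0091159 ,  0.09147416,
        0.08561626]), 'effort': array([ 9.79617471e-04, -4.12456262e+01, -2.31968611e+01,  7.29539269e-02,
        4.57691553e-02, -1.24837643e-04]), 'ee_pos': array([ 129.18671673, -559.77461986,  213.12701426]), 'ee_rot': array([-1.79999181e+02,  1.00612590e-01, -7.70057553e+01]), 'force': array([-0.12026848, -0.10631108,  0.07255241]), 'torque': array([-0.00948907, -0.05351955, -0.05071096]), 'gripper_width': 90.77917541232169}
side [[509.20369839   0.         315.360914  ]
 [  0.         509.20369839 198.6132105 ]
 [  0.           0.           1.        ]] [ -15.463523   1077.71095486  890.6831351 ] [  55.82951652    0.88379559 -154.5788358 ] ['pixels', 'intrinsics', 'eye', 'attitude']
top [[458.98362505   0.         315.66561562]
 [  0.         458.98362505 201.27730114]
 [  0.           0.           1.        ]] [ 380.7264625    -6.98250587 1397.39570962] [ 6.48654558e+00  2.02787757e-02 -8.83132907e+01] ['pixels', 'intrinsics', 'eye', 'attitude']
wrist [[309.70691629   0.         316.6042518 ]
 [  0.         309.70691629 201.2197686 ]
 [  0.           0.           1.        ]] [ 202.78029897 -542.50950592  384.47770215] [-15.22596007   0.14310179 -77.00110478] ['pixels', 'intrinsics', 'eye', 'attitude']
```

View pics/side0.png

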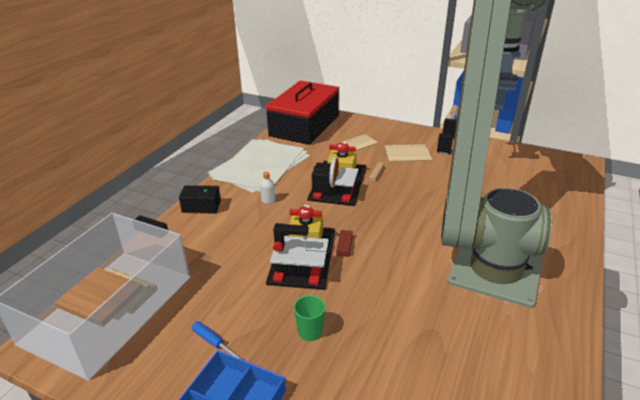

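View pics/top0.png

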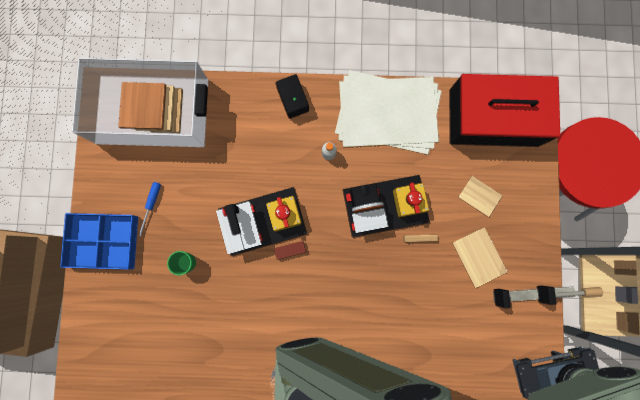

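The side view shows the fret saw near (305,245), its stop head at (306,212), and the sander behind it at (340,180). In the top view the saw's stop is at (283,212) and the sander's at (414,199). The reddish offcut is at (291,250) and the cup at (180,263).

```bash
cat > h.py <<'E'
import numpy as np,cv2
from scipy.spatial.transform import Rotation as R
def ray(f,u,v):
    K=f["intrinsics"];d=np.array([(u-K[0,2])/K[0,0],-(v-K[1,2])/K[1,1],-1.])
    return np.array(f["eye"]),R.from_euler('xyz',f["attitude"],degrees=True).as_matrix()@d
def plane(f,u,v,z):
    e,d=ray(f,u,v);return e+d*(z-e[2])/d[2]
def proj(f,p):
    K=f["intrinsics"];c=R.from_euler('xyz',f["attitude"],degrees=True).as_matrix().T@(np.array(p)-f["eye"])
    return K[0,2]+K[0,0]*c[0]/-c[2],K[1,2]-K[1,1]*c[1]/-c[2]
E
python3 - <<'E'
from h import *
for n,box in(("top",(262,190,302,235)),("side",(285,200,330,225))):
    f=dict(np.load(f"/tmp/{n}0.npz"));im=f["pixels"]
    x0,y0,x1,y1=box
    c=im[y0-25:y1+35,x0-50:x1+30,::-1];s=5
    cv2.imwrite(f"pics/{n}z.png",cv2.resize(c,None,fx=s,fy=s,interpolation=cv2.INTER_CUBIC)[:600,:800]);print(c.shape)
    I=im[y0:y1,x0:x1].astype(int);m=((I[...,0]>110)&(I[...,1]<60)&(I[...,2]<60)).astype(np.uint8)
    k,l,st,ce=cv2.connectedComponentsWithStats(m);print(st,ce+[x0,y0])
    i=1+np.argmax(st[1:,4]);ys,xs=np.where(l==i);P=np.stack([xs+x0,ys+y0],1).astype(np.float32)
    r=cv2.minAreaRect(P);print(r);b=cv2.boxPoints(r)
    if n=="top":
        print(plane(f,*r[0],95));print([plane(f,*q,93)[:2] for q in b])
E
```

```text
(105, 120, 3)
[[   0    0   40   45 1630]
 [  14    7   14   30  170]] [[281.40981595 212.02392638]
 [282.36470588 211.77058824]]
((282.5, 211.5), (12.904685974121094, 28.47013282775879), 3.814074993133545)
[496.65466985  91.41246316  95.        ]
[array([456.92276064, 111.07536523]), array([538.40554363, 108.86212188]), array([537.01476812,  71.91870831]), array([455.55974024,  74.38978959])]
(85, 125, 3)
[[  0   0  45  25 927]
 [  5   7  31  12 198]] [[307.29773463 211.78640777]
 [305.60606061 213.        ]]
((305.0, 212.5), (11.0, 30.0), 90.0)
```

View pics/topz.png

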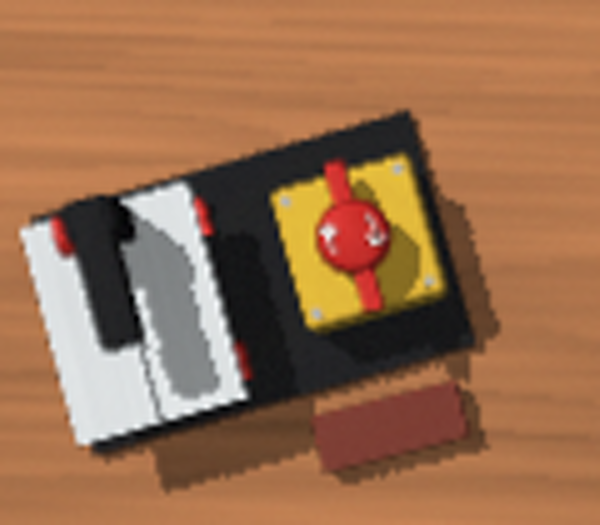

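View pics/sidez.png

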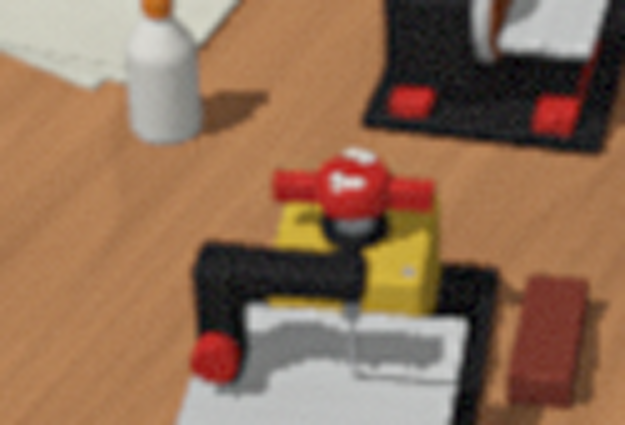

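Run:
```python
from h import *
t=dict(np.load("/tmp/top0.npz"));s=dict(np.load("/tmp/side0.npz"))
a=plane(t,212+334/5,165+163/5,93);b=plane(t,212+372/5,165+308/5,93)
print("tips",a,b,np.linalg.norm(a-b),np.degrees(np.arctan2(*(a-b)[1::-1])),(a+b)/2)
print("box",[plane(t,212+x/5,165+y/5,67)[:2] for x,y in((272,190),(405,155),(443,297),(310,330))])
for z in(98,): print(plane(t,282.4,212.2,z),plane(s,305.4,212.6,z))
c=plane(t,282.4,212.2,98)
# wing tips in side
print(plane(s,235+275/5,175+184/5,93),plane(s,235+433/5,175+194/5,93))
print("offcut",[plane(t,212+x/5,165+y/5,22)[:2] for x,y in((315,418),(455,382),(468,432),(325,470))])
```

```text
tips [536.44417707 103.65394599  93.        ] [454.0989895   78.86256873  93.        ] 85.99617608420215 16.75528817326391 [495.27158328  91.25825736  93.        ]
box [array([522.63342114, 141.39362079]), array([545.47210479,  64.57741188]), array([463.1514797,  39.6349746]), array([441.76880755, 116.00265193])]
[494.38370844  91.39479296  98.        ] [492.64157112  99.00928873  98.        ]
[535.30915128 106.52880053  93.        ] [453.90415094  80.00399326  93.        ]
offcut [array([391.54089895, 115.10242751]), array([415.37518641,  32.36411773]), array([385.93226123,  23.65580748]), array([360.97540176, 107.94456595])]
```

The head's centre is about (494, 91) and the saw's yaw about 16.6°. The box corners give (493, 90), which agrees. Next is the transfer to above it.

```bash
cat >> h.py <<'E'
def rows(pts):
    """pts: list of (x,y,z,yaw) tool down; prints tool-frame rows"""
    for a,b in zip(pts,pts[1:]):
        ps=np.radians(a[3]);d=np.array(b[:3])-np.array(a[:3])
        X=np.array([np.cos(ps),np.sin(ps),0]);Y=np.array([np.sin(ps),-np.cos(ps),0])
        print([0,0,round(a[3]-b[3],1)],np.round([d@X,d@Y,-d[2]],1))
E
python3 - <<'E'
from h import *
A=np.array([129.2,-559.8,213,-77]);B=np.array([494,91,200,16.6])
rows([A+(B-A)*i/13 for i in range(14)])
E
```

```text
[0, 0, np.float64(-7.2)] [-42.5 -38.6   1. ]
[0, 0, np.float64(-7.2)] [-37.3 -43.6   1. ]
[0, 0, np.float64(-7.2)] [-31.5 -48.    1. ]
[0, 0, np.float64(-7.2)] [-25.3 -51.5   1. ]
[0, 0, np.float64(-7.2)] [-18.6 -54.3   1. ]
[0, 0, np.float64(-7.2)] [-11.7 -56.2   1. ]
[0, 0, np.float64(-7.2)] [ -4.5 -57.2   1. ]
[0, 0, np.float64(-7.2)] [  2.7 -57.3   1. ]
[0, 0, np.float64(-7.2)] [  9.8 -56.5   1. ]
[0, 0, np.float64(-7.2)] [ 16.8 -54.9   1. ]
[0, 0, np.float64(-7.2)] [ 23.6 -52.3   1. ]
[0, 0, np.float64(-7.2)] [ 30.  -48.9   1. ]
[0, 0, np.float64(-7.2)] [ 35.9 -44.8   1. ]
```

Emit:
servo_tool(plan=[[[0,0,-7.2],[-42,-39,0],0],[[0,0,-7.2],[-37,-44,0],0],[[0,0,-7.2],[-31,-48,0],0],[[0,0,-7.2],[-25,-51,0],0],[[0,0,-7.2],[-19,-54,0],0],[[0,0,-7.2],[-12,-56,0],0],[[0,0,-7.2],[-4,-57,0],0],[[0,0,-7.2],[3,-57,0],0],[[0,0,-7.2],[10,-56,0],0],[[0,0,-7.2],[17,-55,0],0]])

```text
time_s: 1.4
ee_pos: [408.7, -45.4, 212.5]
ee_rot: [-179.9, -0.2, -3.1]
force: [0.5, -0.4, 0.5]
gripper_width: 0.3
```

Run:
```python
from h import *
A=np.array([408.7,-45.4,212,-3.1]);B=np.array([494,91,200,16.6])
rows([A+(B-A)*i/5 for i in range(6)])
```

```text
[0, 0, np.float64(-3.9)] [ 15.6 -28.2   2.4]
[0, 0, np.float64(-3.9)] [ 17.5 -27.    2.4]
[0, 0, np.float64(-3.9)] [ 19.3 -25.8   2.4]
[0, 0, np.float64(-3.9)] [ 21.  -24.4   2.4]
[0, 0, np.float64(-3.9)] [ 22.6 -22.9   2.4]
```

Emit:
servo_tool(plan=[[[0,0,-3.9],[15.6,-28,2],0],[[0,0,-3.9],[17.5,-27,2],0],[[0,0,-3.9],[19,-26,2],0],[[0,0,-3.9],[21,-24,2],0],[[0,0,-3.9],[22.6,-23,2],0],[[0,0,0],[0,0,0],0],[[0,0,0],[0,0,15],0],[[0,0,0],[0,0,15],0],[[0,0,0],[0,0,0],0],[[0,0,0],[0,0,0],0]])

```text
time_s: 2.65
ee_pos: [492.8, 97.2, 168.5]
ee_rot: [180.0, 0.1, 17.3]
force: [0.3, -0.1, -0.7]
gripper_width: 0.5
```

Run:
```python
from workcell import env
import cv2,numpy as np
print(env.state())
for n in("side","wrist","top"):
    f=env.grab_frame(n);cv2.imwrite(f"pics/{n}1.png",f["pixels"][:,:,::-1])
    np.savez(f"/tmp/{n}1.npz",**{k:np.array(v) for k,v in f.items()})
im=np.load("/tmp/side1.npz")["pixels"][130:290,220:380,::-1]
cv2.imwrite("pics/side1z.png",cv2.resize(im,None,fx=3.7,fy=3.7,interpolation=cv2.INTER_CUBIC))
```

```text
{'time_s': 2.65, 'qpos': array([ 9.86421458e+00,  1.38997282e+01,  1.02921957e+02, -2.60696941e-02,
        6.33080841e+01, -7.40379770e+00]), 'qvel': array([-0.40402098,  0.0874757 ,  1.00236691, -0.15010918, -0.02560759,
       -0.15228432]), 'effort': array([ 6.50078338e-02, -3.49165678e+01, -2.12509811e+01,  6.40034303e-02,
        6.87355944e-02, -6.57435612e-04]), 'ee_pos': array([492.79991113,  97.22428439, 168.46391979]), 'ee_rot': array([1.79993652e+02, 1.31688085e-01, 1.72797417e+01]), 'force': array([ 0.30218438, -0.09899959, -0.73330667]), 'torque': array([-0.0019219 , -0.16697741, -0.01335252]), 'gripper_width': 0.482251766787553}
```

View pics/side1z.png

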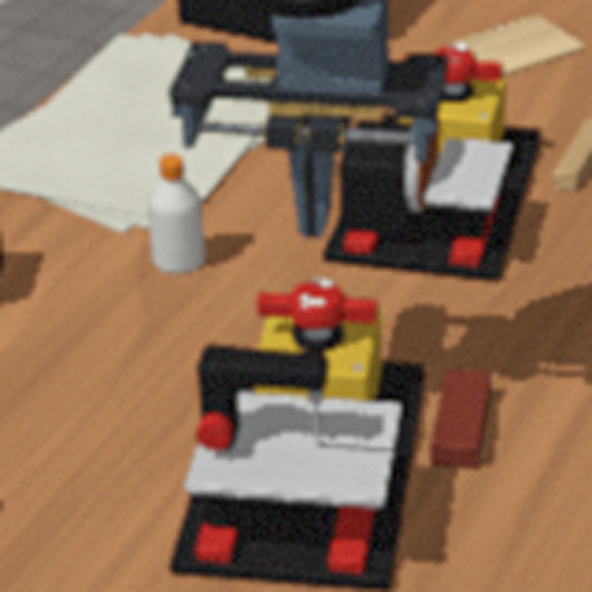

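View pics/wrist1.png

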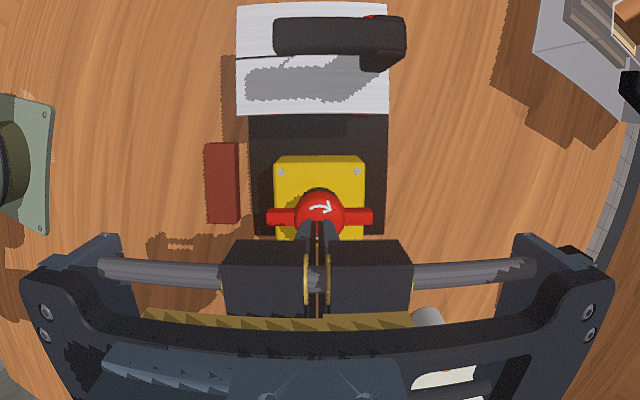

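The side view shows the closed fingertips at about (315,232) in the zoom, above the head at (316,300). The wrist view shows the head centred at (319,210) with the wings parallel to the tool's x. I'll cross-check the centre with the wrist calibration.

```bash
cat >> h.py <<'E'
def wplane(f,u,v,z):
    K=f["intrinsics"];x=u-K[0,2];y=v-K[1,2];r=np.hypot(x,y);t=r/K[0,0]
    d=np.array([np.sin(t)*x/r,-np.sin(t)*y/r,-np.cos(t)])
    e=f["eye"];d=R.from_euler('xyz',f["attitude"],degrees=True).as_matrix()@d
    return e+d*(z-e[2])/d[2]
E
python3 - <<'E'
from h import *
f=dict(np.load("/tmp/wrist1.npz"));print(f["eye"],f["attitude"])
a=wplane(f,267,216,93);b=wplane(f,373,216,93)
print("tips",a,b,(a+b)/2,np.linalg.norm(a-b),np.degrees(np.arctan2(*(b-a)[1::-1])))
print("head",wplane(f,319.5,210,98), "box",[wplane(f,u,v,67)[:2] for u,v in((274,157),(364,157))])
E
```

```text
[472.37659892 169.11642883 339.73236244] [-15.20459984   0.11480445  17.2920783 ]
tips [455.6831591   80.11434878  93.        ] [541.24909676 106.77828567  93.        ] [498.46612793  93.44631722  93.        ] 89.62418880127252 17.308005025127983
head [495.90150586  99.86343847  98.        ] box [array([445.5686135 , 125.82927141]), array([522.05778792, 149.7247719 ])]
```

Emit:
servo_tool(plan=[[[0,0,0.4],[1.7,5.4,10],0],[[0,0,0],[0,0,15],0],[[0,0,0],[0,0,15],0],[[0,0,0],[0,0,8],0],[[0,0,0],[0,0,0],0],[[0,0,0],[0,0,3],0],[[0,0,0],[0,0,3],0],[[0,0,0],[0,0,2],0],[[0,0,0],[0,0,2],0],[[0,0,0],[0,0,0],0]])

```text
time_s: 4.05
ee_pos: [498.9, 91.9, 109.9]
ee_rot: [179.9, -0.2, 16.8]
force: [-0.6, 0.4, 1.9]
gripper_width: 0.4
```

Emit:
servo_tool(plan=[[[0,0,0],[-2,0,2],0],[[0,0,0],[0,0,2.5],0],[[0,0,0],[0,0,2.5],0],[[0,0,0],[0,0,2.5],0],[[0,0,0],[0,0,2.5],0],[[0,0,0],[0,0,2],0],[[0,0,0],[0,0,1],0],[[0,0,0],[0,0,0],0],[[0,0,0],[0,0,0],0],[[0,0,0],[0,0,0],0]])

```text
time_s: 5.3
ee_pos: [498.8, 91.8, 101.7]
ee_rot: [179.9, -0.6, 16.8]
force: [-1.2, -0.1, 3.5]
gripper_width: 0.1
```

Emit:
servo_tool(plan=[[[0,0,0],[0,0,-10],0],[[0,0,0],[0,0,-15],0],[[0,0,0],[0,0,-15],0],[[0,0,0],[-10,7,0],0],[[0,0,0],[-10,7,0],0],[[0,0,0],[-10,8,0],0],[[0,0,0],[-11,9,0],0],[[0,0,0],[0,0,0],0],[[0,0,0],[0,0,0],0],[[0,0,0],[0,0,0],0]])

```text
time_s: 6.55
ee_pos: [464.1, 46.4, 140.7]
ee_rot: [179.9, -0.3, 16.8]
force: [-0.2, 0.6, -0.1]
gripper_width: 0.5
```

Run:
```python
from workcell import env
import cv2,numpy as np
from h import *
for n in("side","wrist"):
    f=env.grab_frame(n);cv2.imwrite(f"pics/{n}2.png",f["pixels"][:,:,::-1])
    np.savez(f"/tmp/{n}2.npz",**{k:np.array(v) for k,v in f.items()})
a=np.hstack([np.load(f"/tmp/side{i}.npz")["pixels"][190:250,275:335,::-1] for i in(1,2)])
cv2.imwrite("pics/side2z.png",cv2.resize(a,None,fx=6,fy=6,interpolation=cv2.INTER_CUBIC))
for i in (1,2):
  I=np.load(f"/tmp/side{i}.npz")["pixels"][200:225,285:330].astype(int);m=(I[...,0]>110)&(I[...,1]<60)&(I[...,2]<60)
  ys,xs=np.where(m);print(m.sum(),xs.mean()+285,ys.mean()+200,ys.min()+200)
f=np.load("/tmp/side1.npz");print(proj(f,(496,92,98)),proj(f,(496,92,90)))
```

```text
198 305.5151515151515 212.94444444444446 207
200 305.495 215.435 210
(np.float64(305.43786680565285), np.float64(210.90418295390003)) (np.float64(305.51637361967863), np.float64(213.32686010007308))
```

View pics/side2z.png

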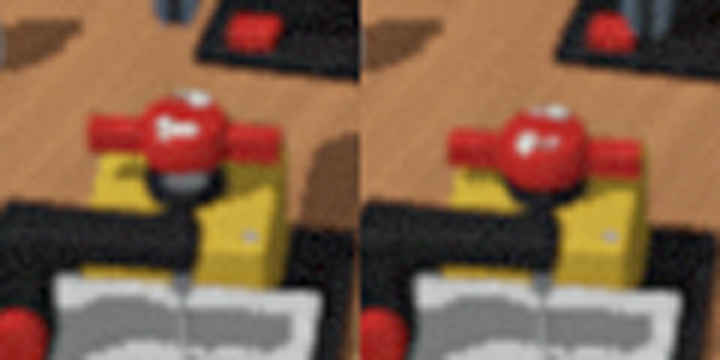

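View pics/wrist2.png

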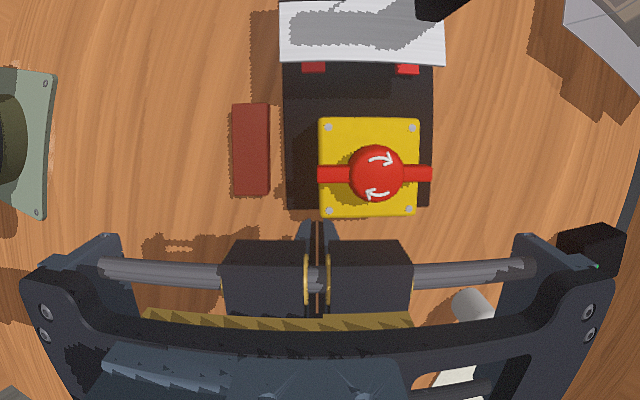

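Latched: in the side view the head has dropped 2.5 px, which is the expected 8 mm. In the wrist view the wings are still straight, and the fingertip at (317,225) lines up with the near wing's tip at (318,174). Next I go down beside the near wing.

Emit:
servo_tool(plan=[[[0,0,0],[4,0,10],0],[[0,0,0],[0,0,15],0],[[0,0,0],[0,0,14],0],[[0,0,0],[0,0,10],0],[[0,0,0],[0,0,4],0],[[0,0,0],[0,0,0],0],[[0,0,0],[0,0,0],0],[[0,0,0],[0,0,0],0],[[0,0,0],[0,0,0],0],[[0,0,0],[0,0,0],0]])

```text
time_s: 7.9
ee_pos: [470.6, 48.9, 85.1]
ee_rot: [179.9, -0.5, 16.9]
force: [0.2, -0.1, 0.1]
gripper_width: 0.4
```

Run:
```python
from workcell import env
import cv2,numpy as np
f=env.grab_frame("wrist");cv2.imwrite(f"pics/wrist3.png",cv2.resize(f["pixels"][100:280,200:450,::-1],None,fx=3,fy=3))
```

```text
(no output)
```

View pics/wrist3.png

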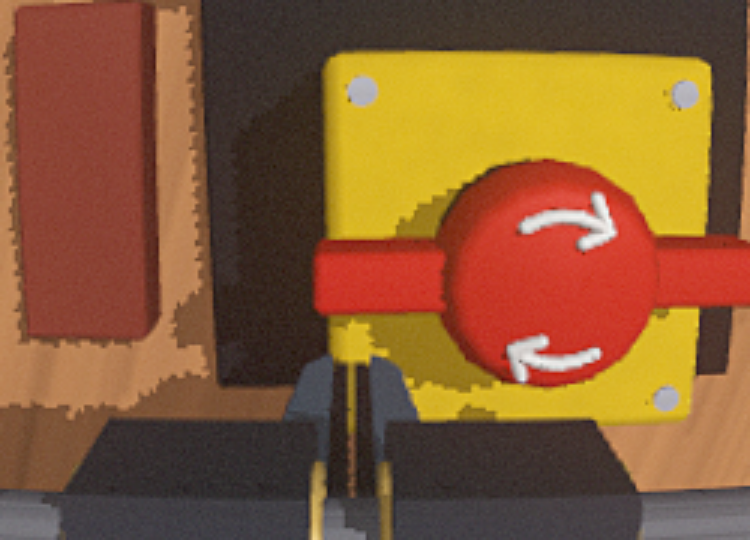

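Emit:
servo_tool(plan=[[[0,0,0],[-2,-4,2],0],[[0,0,0],[0,-4,0],0],[[0,0,0],[0,-3,0],0],[[0,0,6],[-2,-4,0],0],[[0,0,6],[-2,-4,0],0],[[0,0,6],[-2,-4,0],0],[[0,0,6],[-2,-4,0],0],[[0,0,0],[0,0,0],0],[[0,0,0],[0,0,0],0],[[0,0,0],[0,0,0],0]])

```text
time_s: 9.2
ee_pos: [454.7, 73.0, 83.3]
ee_rot: [179.8, -0.5, -7.5]
force: [-0.2, -0.9, 0.2]
gripper_width: 0.6
```

Run:
```python
from workcell import env
import cv2,numpy as np
f=env.grab_frame("wrist");cv2.imwrite(f"pics/wrist4.png",cv2.resize(f["pixels"][100:280,200:450,::-1],None,fx=3,fy=3))
```

```text
(no output)
```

View pics/wrist4.png

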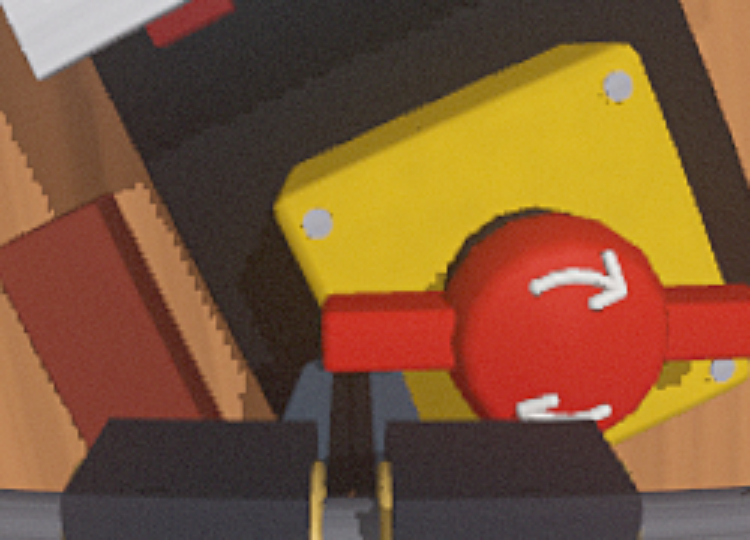

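The wing is turning with the finger, about 24° so far. I'll continue past the 40° pop-out.

Emit:
servo_tool(plan=[[[0,0,6],[-2,-4.2,0],0],[[0,0,6],[-2,-4.2,0],0],[[0,0,6],[-2,-4.2,0],0],[[0,0,5],[-1.5,-3.5,0],0],[[0,0,0],[0,0,0],0],[[0,0,0],[0,0,0],0],[[0,0,0],[0,0,0],0],[[0,0,0],[0,0,0],0],[[0,0,0],[0,0,0],0],[[0,0,0],[0,0,0],0]])

```text
time_s: 10.5
ee_pos: [450.5, 89.9, 82.9]
ee_rot: [179.9, -0.4, -31.0]
force: [0.1, -0.3, 0.2]
gripper_width: 0.5
```

Run:
```python
from workcell import env
import cv2,numpy as np
f=env.grab_frame("wrist");cv2.imwrite(f"pics/wrist5.png",cv2.resize(f["pixels"][100:280,200:450,::-1],None,fx=3,fy=3))
f=env.grab_frame("side")["pixels"]
a=np.hstack([np.load(f"/tmp/side{i}.npz")["pixels"][190:250,275:335,::-1] for i in(1,2)]+[f[190:250,275:335,::-1]])
cv2.imwrite("pics/side5z.png",cv2.resize(a,None,fx=4,fy=4,interpolation=cv2.INTER_CUBIC))
```

```text
(no output)
```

View pics/wrist5.png

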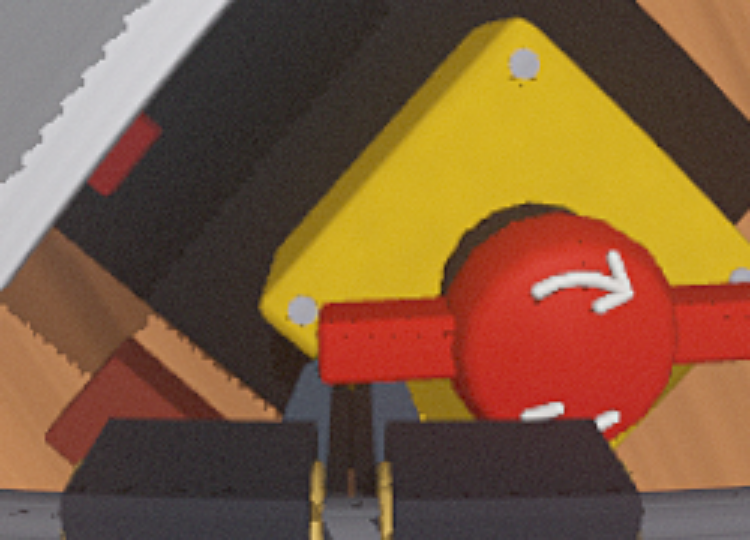

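View pics/side5z.png

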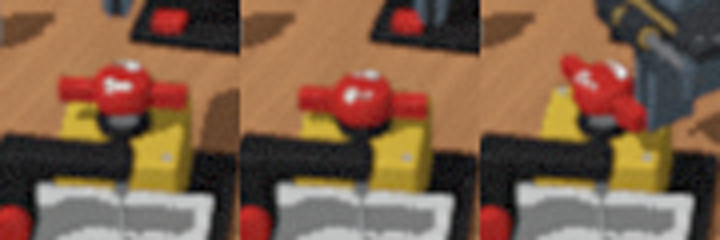

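The head has popped out: it is higher in the side view and the stem shows. I'll retreat along the arc so the spring brings it back, then move clear.

Emit:
servo_tool(plan=[[[0,0,-6],[2.5,4.5,0],0],[[0,0,-6],[2.5,4.5,0],0],[[0,0,-6],[2.5,4.5,0],0],[[0,0,-6],[2,5,0],0],[[0,0,-6],[2,5,0],0],[[0,0,-6],[2,5,0],0],[[0,0,-6],[1.5,6,0],0],[[0,0,-6],[1.5,7,0],0],[[0,0,0],[0,8,0],0],[[0,0,0],[0,5,0],0]])

```text
time_s: 11.85
ee_pos: [468.2, 34.1, 83.6]
ee_rot: [179.7, -0.5, 18.5]
force: [0.1, -0.6, 0.6]
gripper_width: 1.0
```

Emit:
servo_tool(plan=[[[0,0,0],[0,5,0],0],[[0,0,0],[0,0,-5],0],[[0,0,0],[0,0,-15],0],[[0,0,0],[0,0,-25],0],[[0,0,0],[0,0,-25],0],[[0,0,0],[0,0,-20],0],[[0,0,0],[0,5,0],0],[[0,0,0],[0,0,0],0],[[0,0,0],[0,0,0],0],[[0,0,0],[0,0,0],0]])

```text
time_s: 13.1
ee_pos: [468.8, 24.6, 175.2]
ee_rot: [179.8, -0.3, 18.3]
force: [-0.4, 0.1, 0.5]
gripper_width: 0.5
```

Run:
```python
from workcell import env
import cv2,numpy as np
F={n:env.grab_frame(n)["pixels"] for n in("side","top","wrist")}
for n in F: cv2.imwrite(f"pics/{n}6.png",F[n][:,:,::-1])
f=F["side"]
a=np.hstack([np.load(f"/tmp/side{i}.npz")["pixels"][190:250,275:335,::-1] for i in(1,2)]+[f[190:250,275:335,::-1]])
cv2.imwrite("pics/side6z.png",cv2.resize(a,None,fx=4,fy=4,interpolation=cv2.INTER_CUBIC))
for g in(np.load("/tmp/side0.npz")["pixels"],f):
  I=g[200:225,285:330].astype(int);m=(I[...,0]>110)&(I[...,1]<60)&(I[...,2]<60)
  ys,xs=np.where(m);print(m.sum(),xs.mean()+285,ys.mean()+200,ys.min()+200)
for n in("side","top"):
  d=np.abs(F[n].astype(int)-np.load(f"/tmp/{n}0.npz")["pixels"]).max(2)
  cv2.imwrite(f"pics/d{n}.png",(d>50).astype(np.uint8)*255)
print(env.state())
```

```text
198 305.6060606060606 213.0 207
194 305.4896907216495 213.0 207
{'time_s': 13.25, 'qpos': array([ 1.66374275e+00,  1.03973094e+01,  1.06505698e+02, -9.57607984e-02,
        6.27025935e+01, -1.65642553e+01]), 'qvel': array([ 0.05501353, -0.1745009 , -0.33463633,  0.05691895,  0.05643214,
       -0.02205096]), 'effort': array([-1.08992375e-02, -3.18266129e+01, -2.14689142e+01,  5.03996294e-02,
        3.19140370e-02,  4.85626679e-04]), 'ee_pos': array([469.06437323,  24.63053086, 175.57144251]), 'ee_rot': array([179.80571378,  -0.3536536 ,  18.27222162]), 'force': array([ 0.71004788,  0.22914812, -0.13832975]), 'torque': array([-0.0060649 , -0.08111671, -0.01135973]), 'gripper_width': 0.5437264243388877}
```

View pics/wrist6.png

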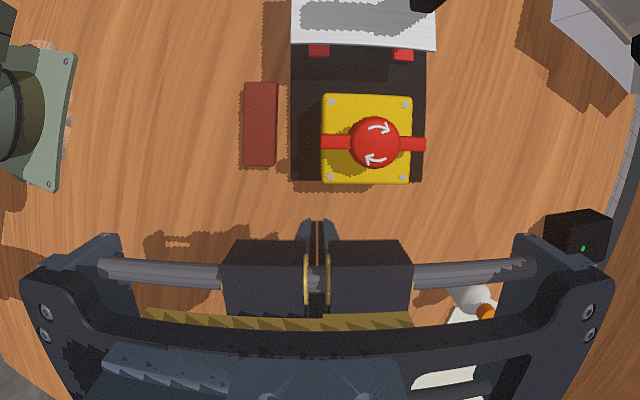

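View pics/side6z.png

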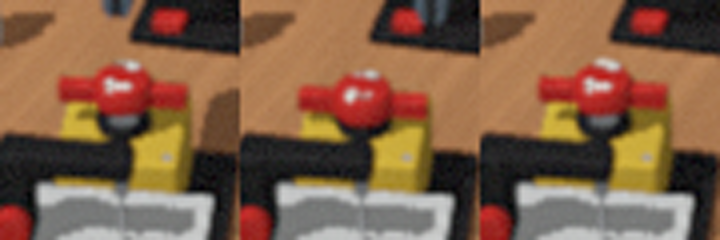

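View pics/dside.png

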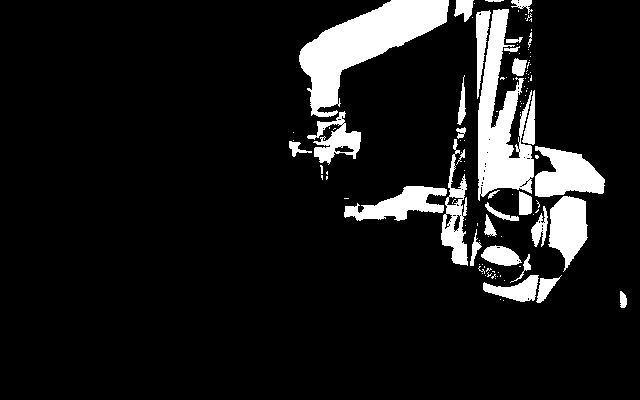

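View pics/top6.png

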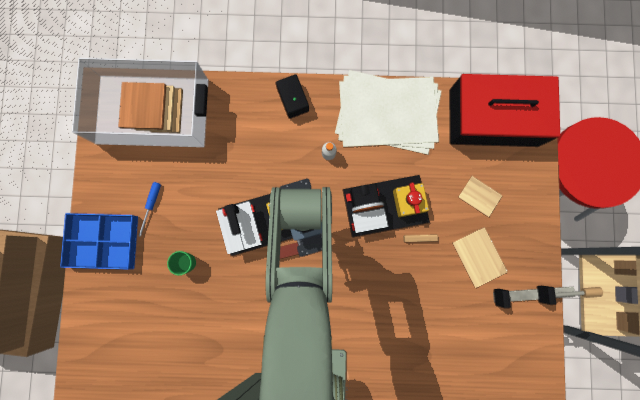

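The side view puts the head's red blob back at its starting row (213.0). The wrist view shows the wings at (320–425,143), straight with the box. Apart from the arm and its shadows, neither outer view shows anything changed, and the arm is clear. I'll hand the job in.

Run:
```python
from workcell import env
print(env.job_done())
```

```text
the job is handed in; nothing more can be done
None
```

I tested the fret saw's emergency stop and handed the job in at about 13 s; the hand-in reports no verdict.

- **Push in:** I pressed the head down with the closed fingertips to 101.7 mm. After I lifted off it stayed latched, sitting 2.5 px (about 8 mm) lower in the side view.
- **Turn out:** I pushed the near wing clockwise about 48° until the head popped out.
- **Release:** I backed off along the same arc so the spring could return the head, then lifted clear. I did not pull on the head.

**Last checks:**
- The head was back at its starting height in the side view (row 213.0 before and after).
- The wings were straight with the box in the wrist view.
- The sander's stop and the loose things looked unmoved in the side and top views. The arm hid part of the offcut from above, but it looked in place in the wrist and side views.
- The gripper was at 175 mm height, touching nothing, with under 1 N on the tool.

My position estimates for the head's centre disagreed by 2 to 8 mm between views. This did not affect the result.

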